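# Find the guide with the right blade clearance

## Robot

A 6-joint arm with a two-finger parallel gripper is mounted at the origin on the work surface. World frame = base frame: x ahead of the robot, y to its left, z up, the work surface at z = 0. Lengths are in m, angles in rad, forces in N, time in s.
With the tool pointing down it reaches from about 0.3 to 0.775 m from the base axis. Payload 14.6 kg.
Tool frame: the origin (TCP) lies at the centre of the arm's flange, where the gripper is bolted on; the fingertips stand 199 mm ahead of it and the grasp point (between the pads) lies ctrl.tcp_to_grasp ahead of it (ctrl.tcp_to_grasp is the distance from the TCP to the grasp point, in m); z points along the fingers, y is the line along which they close (so a half turn about z gives the same grasp; the last joint's range is limited). The gripper opens to 94 mm and grips with 3 to 60 N. Pads are 16 mm wide; open, the fingers measure 119 mm over their backs; the gripper's body (75 mm by 177 mm) begins 78 mm behind the grasp point.
Start: joints at [1.244, 0.3, 1.521, -0, 1.321, -0.067], TCP at [0.141, 0.532, 0.405] pointing down, gripper open.
Joint ranges: [-3.03, 3.03], [-0.79, 2.21], [0.23, 2.52], [-1.04, 4.18], [0, 3.07], [-2.55, 2.55]. Speed limits (rad/s): [2.22, 2.22, 2.57, 3.14, 3.14, 3.14].

## Interface

Orientations are given as [roll, pitch, yaw] about the fixed x, y, z axes, in that order (R = Rz(yaw) Ry(pitch) Rx(roll)).
In Python, from station import ctrl gives the robot as it stands. The module is installed in compiled form; this text tells all that it offers.
- The arm moves only by the shell command python3 -m jog 'ROWS' [OPENING] [FORCE]. ROWS is JSON, a list of rows, each a list of 6 numbers: the shift along the tool's x, y, z in cm, then the turn, a rotation vector about the tool's x, y, z in rad. In form: [[tx, ty, tz, ax, ay, az], ...]. A call has 1 to 8 rows; each row is the pose to reach, as a shift and turn from the pose commanded when the call began, along the tool's axes at that moment; what a row does not reach only later rows make up. A row lasts 1/10 s, in which the tool goes at most 50 mm and 8.59 degrees, less where a joint would pass 70% of its speed; a pose out of reach is approached as far as the arm can. A call with a gripper value outside its range is refused whole. OPENING is the opening in per cent of the stroke, from 0 (shut) to 100 (fully open), set as the call begins (- or left out, the last holds). The fingers move at their own pace and stop on an object; FORCE is the grip in N (left out, the last holds). Time passes only in rows, so rows that repeat a pose let the fingers close. It gives the time, the measured TCP pose, the force, the opening and the grip force at its end, in the units of the state.
- ctrl.get_obs(): the state, without advancing time (a new reading comes with each control period).
- ctrl.camera(name): name is "scene" or "side" or "wrist"; returns a dict with "img" (420x560x3 uint8, blue, green, red), "intrinsics" (3x3 intrinsics, pixels), "R" (3x3) and "t" (3): a world point X has camera coordinates R X + t. Camera axes: x right, y down, z forward; pixel columns grow to the right and rows downward; lengths in m; the calibration is good to about 2 mm. The wrist camera is an equidistant fisheye: a pixel r from the principal point sees the ray r / f radians off the axis. A picture is of the moment at which its call begins. There is no depth.
- ctrl.hand_in(): hands the job in; it is judged then, once.
The state is a dict: "time_s": time; "qpos": joint angles; "joint_vel": joint speeds; "tau": joint torques, N m; "ee_pos": TCP position; "eef_rot": TCP orientation; "force": force on the tool from outside, world axes, zero at the start; "moment": the same for the moment, N m; "grip_width": finger opening in m; "grip_force": force on a finger pad.
Only numpy, scipy, OpenCV 4.12 (cv2) and the standard library are available. Lean on these libraries where they do the work, as an engineer would, in place of code of your own. Each camera call takes 0.05 s, during which the arm holds its last target. There are 200 camera calls.

## Task

The three guides on the rail look alike, but only one has the right clearance: take the feeler from its wooden holder and, starting at the guide nearest the holder and going along the rail, slide its blade down into each slot in turn and judge the drag, gently: stop as soon as the push climbs, never force it (one guide is too tight, one has no drag at all). Then leave the feeler fully home in the guide that grips it with a light steady drag, upright with its collar flush on the guide's top, and let go. Leave the other things on the bench where they are.

Things in the scene. Friction and masses are not known exactly. Their poses are not given: they have to be found in the camera images.
- feeler_handle (a point): centre of the wooden handle of the feeler (a steel blade under a handle, standing upright, 0.1 to 0.16 kg). Handle 30 mm (x) by 16 mm (y) by 50 mm tall (z); z points from blade tip to handle. Grip it across its 16 mm. The collar's underside is 29 mm and the blade's tip 73 mm below this point
- feeler_collar (a point): centre of the underside of the feeler's steel collar (46 x 26 mm, 4 mm thick), same axes; starts on the holder's top, 52 mm above the bench. Below it the blade: 22 mm wide (x), 6 mm thick (y), 44 mm long, square-ended
- holder: the feeler's fixed wooden holder, 70 (x) x 60 (y) x 52 mm high, with a loose slot 28 x 11 mm in its top in which the feeler starts, collar resting on the block; origin under its centre
- rail: fixed aluminium rail, 85 (x) x 310 (y) x 12 mm, origin under its centre. On it stand three fixed dark steel guides 60 (x) x 44 (y) x 55 mm high, 95 mm apart along y, alike outside. Each has a slot in its top, 34 mm along x, about 15 mm wide along y. In each slot, from 12 mm below the top, is a pair of sprung pads, almost shut, with sloping lead-ins down to 32 mm; only their springs differ
- mouth_left (a point): centre of the slot mouth of the guide at the rail's +y end, the one nearest the holder, on the level of its top, 67 mm above the bench; axes as the rail's, z out of the slot. The feeler is home when its blade is 44 mm in, collar flush on the guide's top. More than 40 N between blade and guide counts as forcing
- mouth_middle (a point): the same for the middle guide. Which guide is which changes. While moving: loose one: the blade goes home with no drag (under 1 N). Right one: from 15 to 25 mm in the push rises to 6 to 10 N as the pads part, then drags a steady 3 to 5 N from 32 mm to home; it holds the feeler when let go. Tight one: from 15 to 25 mm in the push climbs by 4 to 7 N per mm, past 40 N
- mouth_right (a point): the same for the guide at the rail's -y end
- screwdriver: a black-handled screwdriver; origin under its middle; a bystander
- jar: a small jar with a steel lid, 75 mm tall; origin under its middle; a bystander
- bar_stock: a short aluminium bar, 100 x 30 x 20 mm, lying flat; origin under its middle; a bystander
- drill: a red cordless drill lying on its side; origin under its middle; a bystander
- collar_ring: a steel ring, 44 mm across, 14 mm high; origin under its middle; a bystander

How it is judged:
By the outcome, as a careful person would: the job done as asked, in the order asked, and still so for the second after the job is handed in, with the robot touching nothing.
It also fails if it takes over 72 s, if anything falls off the work surface, if the arm or the gripper's body presses on something with over 40 N, if the wrist force passes 120 N, or if a joint passes its speed limit or range.

## Working session

There is one attempt and no reset: what is moved stays moved. The work goes in short steps, Python scripts to look and compute and a shell command to move; the robot and the scene stay as the last step left them, time stands still between calls to the robot, and variables do not carry over. Pictures are saved under pics/ and viewed, at most 10 in all, crops included, and the job is handed in when it is done.

```bash
mkdir -p pics
python3 - <<'E'
from station import ctrl
import cv2,numpy as np
o=ctrl.get_obs()
print(ctrl.tcp_to_grasp,{k:np.round(v,3) for k,v in o.items()})
for n in ["scene","side","wrist"]:
    c=ctrl.camera(n); cv2.imwrite(f"pics/{n}0.png",c["img"]); print(n,c["intrinsics"].tolist(),np.round(c["R"],3).tolist(),np.round(c["t"],3))
    np.savez(f"pics/{n}0.npz",**c)
E
```

```text
0.1804 {'time_s': np.float64(0.0), 'qpos': array([ 1.244,  0.3  ,  1.522,  0.   ,  1.321, -0.067]), 'joint_vel': array([-0.001,  0.001,  0.001, -0.   , -0.   , -0.001]), 'tau': array([ 1.0000e-03, -5.3181e+01, -3.5273e+01,  7.1000e-02,  2.4000e-02,
       -0.0000e+00]), 'ee_pos': array([0.141, 0.532, 0.404]), 'eef_rot': array([-3.141, -0.   ,  2.882]), 'force': array([ 0.834, -0.986,  0.535]), 'moment': array([ 0.011, -0.018,  0.005]), 'grip_force': np.float64(0.0), 'grip_width': np.float64(0.094)}
scene [[450.96355003462315, 0.0, 270.80462323459506], [0.0, 450.96355003462315, 210.42360554252946], [0.0, 0.0, 1.0]] [[0.726, 0.687, -0.018], [0.419, -0.464, -0.78], [-0.545, 0.559, -0.625]] [-0.483 -0.18   1.341]
side [[484.47883752523495, 0.0, 271.99659749017314], [0.0, 484.47883752523495, 209.01161084746693], [0.0, 0.0, 1.0]] [[-0.996, -0.085, -0.019], [-0.042, 0.662, -0.749], [0.076, -0.745, -0.663]] [0.643 0.082 1.081]
wrist [[325.19226210127806, 0.0, 274.20793358280116], [0.0, 325.19226210127806, 206.40549372945577], [0.0, 0.0, 1.0]] [[0.257, 0.966, -0.001], [0.928, -0.247, 0.279], [0.269, -0.072, -0.96]] [-0.548 -0.029  0.391]
```

View pics/scene0.png

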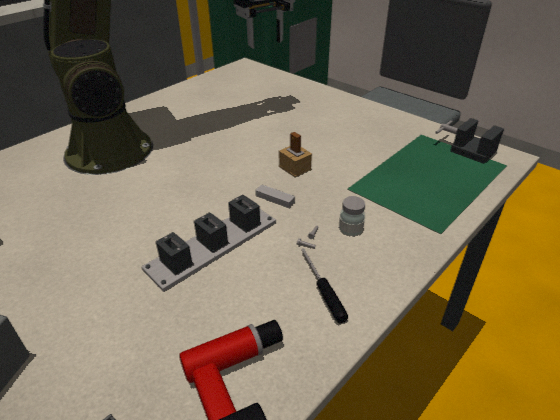

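View pics/side0.png

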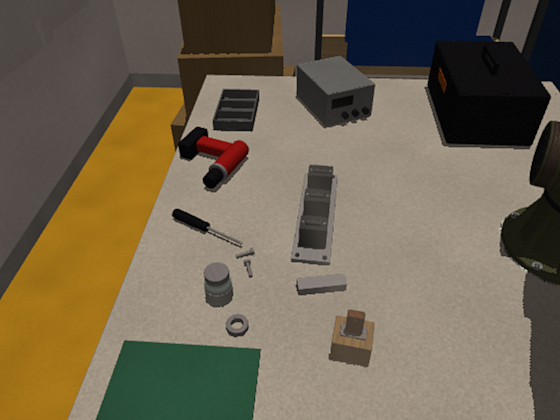

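The scene view shows the guides at about (174,252), (211,230) and (245,212), and the holder at (295,158). In the side view the guides are at (314,230), (317,203) and (320,175), and the holder is at (352,340). I'll enlarge these areas to get corners.

Run:
```python
import cv2,numpy as np
s=cv2.imread("pics/scene0.png"); d=cv2.imread("pics/side0.png")
def crop(im,x,y,w,h,k): return cv2.resize(im[y:y+h,x:x+w],None,fx=k,fy=k,interpolation=cv2.INTER_CUBIC)
A=np.zeros((600,800,3),np.uint8)
A[:300,:420]=crop(s,142,187,140,100,3)      # scene rail
A[:300,430:730]=crop(s,265,125,60,60,5)  # scene holder
A[305:600,:300]=crop(d,320,300,60,59,5)   # side holder
r=crop(d,285,160,60,110,4)               # side rail 240x440
A[305:600,310:750]=cv2.rotate(r,cv2.ROTATE_90_CLOCKWISE)[:240].repeat(1,0)[:295] if False else np.vstack([cv2.rotate(r,cv2.ROTATE_90_CLOCKWISE),np.zeros((55,440,3),np.uint8)])
A=np.clip(255*(A/255.)**0.6,0,255).astype(np.uint8)
cv2.imwrite("pics/crop.png",A)
```

```text
(no output)
```

View pics/crop.png

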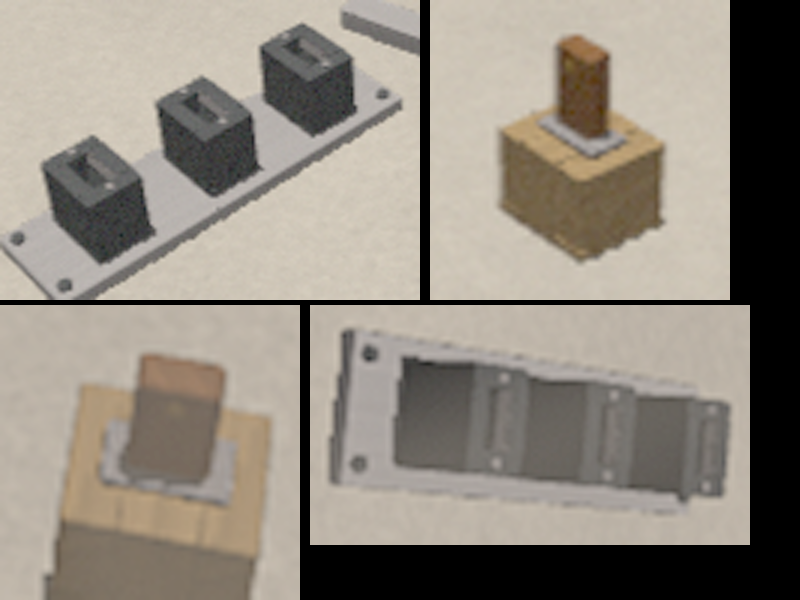

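```bash
cat > h.py <<'E'
import numpy as np
def ray(c,p,z):
    K,R,t=c["intrinsics"],c["R"],c["t"]
    d=R.T@np.linalg.solve(K,np.r_[p,1.]); o=-R.T@t
    return (o+d*(z-o[2])/d[2])[:2]
E
python3 - <<'E'
import numpy as np; from h import ray
S=dict(np.load("pics/scene0.npz"));D=dict(np.load("pics/side0.npz"))
def show(n,c,pts,z):
    P=np.array([ray(c,p,z) for p in pts])
    e=np.roll(P,-1,0)-P
    print(n,np.round(P.mean(0),4),"len",np.round(np.hypot(*e.T)*1000),"ang",np.round(np.degrees(np.arctan2(e[:,1],e[:,0])))) 
f=lambda L,k,a:[np.array(p)/k+a for p in L]
a=np.array([142,187])
show("L s",S,f([(261,39),(301,23),(352,60),(313,77)],3,a),.067)
show("M s",S,f([(158,100),(200,77),(255,117),(212,138)],3,a),.067)
show("R s",S,f([(43,170),(93,137),(142,178),(92,205)],3,a),.067)
show("slotholes M",S,f([(186,91),(233,122)],3,a),.067)
g=lambda L:[np.array([285+(Y-305)/4,160+(439-(X-310))/4]) for X,Y in L]
show("L d",D,g([(470,366),(527,375),(520,475),(463,468)]),.067)
show("M d",D,g([(585,380),(635,388),(627,485),(580,480)]),.067)
show("R d",D,g([(695,400),(730,404),(722,496),(688,490)]),.067)
show("L scr d",D,g([(504,379),(497,463)]),.067)
show("M scr d",D,g([(615,395),(607,475)]),.067)
show("L scr s",S,f([(289,37),(331,66)],3,a),.067)
show("M scr s",S,f([(186,91),(233,122)],3,a),.067)
show("R scr s",S,f([(72,152),(120,183)],3,a),.067)
show("hold d",D,f([(82,79),(270,111),(256,251),(60,215)],5,np.array([320,300])),.052)
b=np.array([265,125])
P=[(70,128),(233,145),(153,180)]; P=[P[0],(70+233-153,128+145-180),P[1],P[2]]
show("hold s",S,f(P,5,b),.052)
show("collar s",S,f([(110,123),(197,140),(168,158)],5,b),.056)
show("collar d",D,f([(100,147),(232,198)],5,np.array([320,300])),.056)
show("handle top s",S,f([(128,42),(145,35),(179,48),(162,58)],5,b),.106)
E
```

```text
L s [0.5524 0.0334] len [35. 62. 34. 63.] ang [  77.   -6. -102.  175.]
M s [ 0.548  -0.0619] len [38. 64. 36. 60.] ang [ 86.  -3. -99. 179.]
R s [ 0.5424 -0.1579] len [44. 58. 39. 52.] ang [  93.   -3.  -96. -178.]
slotholes M [ 0.5486 -0.0594] len [51. 51.] ang [   0. -180.]
L d [0.5492 0.0338] len [46. 55. 46. 54.] ang [-94. 178.  85.  -2.]
M d [ 0.5441 -0.0612] len [46. 57. 43. 57.] ang [-94. 176.  86.  -1.]
R d [ 0.5368 -0.1599] len [36. 57. 35. 55.] ang [-92. 175.  84.  -4.]
L scr d [0.5493 0.0298] len [46. 46.] ang [177.  -3.]
M scr d [ 0.5431 -0.0648] len [47. 47.] ang [175.  -5.]
L scr s [0.556  0.0334] len [49. 49.] ang [ -4. 176.]
M scr s [ 0.5486 -0.0594] len [51. 51.] ang [   0. -180.]
R scr s [ 0.5403 -0.1535] len [49. 49.] ang [   4. -176.]
hold d [0.4735 0.2967] len [68. 59. 68. 59.] ang [172.  81.  -8. -98.]
hold s [0.4778 0.2948] len [57. 70. 55. 68.] ang [ 82. -10. -99. 172.]
collar s [0.4877 0.2889] len [50. 24. 47.] ang [ 21. -89. 173.]
collar d [0.4746 0.3037] len [49. 49.] ang [159. -21.]
handle top s [0.4772 0.296 ] len [12. 22. 14. 24.] ang [ 81.   3. -89. 178.]
```

```bash
cat >> h.py <<'E'
def go(x,y,z,yawdeg,ctrl):
    "print row (cm, rad) to bring grasp point to x,y,z with given tool yaw, tool pointing down"
    from scipy.spatial.transform import Rotation as Ro
    o=ctrl.get_obs(); r,p,w=o["eef_rot"]; R0=Ro.from_euler("xyz",[r,p,w])
    T=np.array([x,y,z+ctrl.tcp_to_grasp]); R1=Ro.from_euler("xyz",[np.pi,0,np.radians(yawdeg)])
    print("row",np.round(R0.inv().apply(T-o["ee_pos"])*100,2),np.round((R0.inv()*R1).as_rotvec(),3),"F",np.round(o["force"],1),"t",o["time_s"],"grip",o["grip_width"],"rpy deg",np.round(np.degrees(o["eef_rot"]),2),"grasp",np.round(R0.apply([0,0,ctrl.tcp_to_grasp])+o["ee_pos"],4))
E
python3 -c "
from h import *;from station import ctrl
go(.4755,.296,.15,171,ctrl)"
```

```text
row [-38.35 -14.17   7.39] [-0.001 -0.    -0.103] F [ 0.1 -0.9  0.1] t 0.15 grip 0.09404839925522043 rpy deg [-1.7995e+02 -1.0000e-02  1.6512e+02] grasp [0.1412 0.5314 0.2238]
```

```bash
python3 -m jog '[[-5,-2,0,0,0,0],[-10,-4,0,0,0,0],[-15,-6,0,0,0,0],[-20,-8,0,0,0,0],[-25,-10,0,0,0,0],[-30,-12,0,0,0,0],[-35,-13,4,0,0,-0.05],[-38.3,-14.2,7.4,0,0,-0.103]]'; python3 -m jog '[[0,0,0,0,0,0],[0,0,0,0,0,0]]'
python3 - <<'E'
from h import *;from station import ctrl;import cv2
go(.4755,.296,.15,171,ctrl)
c=ctrl.camera("wrist"); cv2.imwrite("pics/w1.png",c["img"]); np.savez("pics/w1.npz",**c)
E
```

```text
time_s: 0.95
ee_pos: [0.4553, 0.308, 0.3506]
eef_rot: [3.14, 0.002, 2.986]
force: [0.8, 1.1, -1.1]
grip_width: 0.0938
grip_force: 0.0
time_s: 1.15
ee_pos: [0.4539, 0.3092, 0.3496]
eef_rot: [-3.141, -0.001, 2.983]
force: [-0.3, 0.8, 0.8]
grip_width: 0.0942
grip_force: 0.0
row [-2.35 -0.95  1.92] [-0.001 -0.001 -0.002] F [-0.3  0.8  0.8] t 1.15 grip 0.09415890867777163 rpy deg [-1.7994e+02 -8.0000e-02  1.7090e+02] grasp [0.4536 0.309  0.1692]
```

View pics/w1.png

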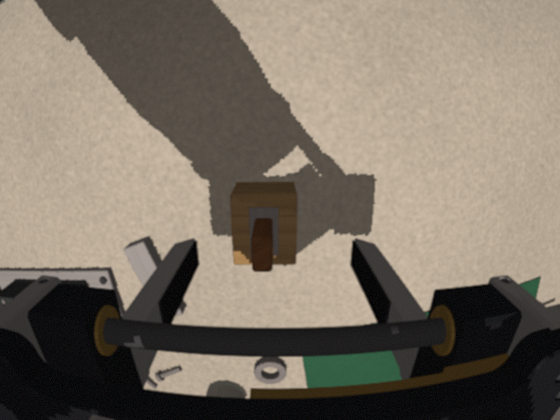

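The wrist view shows the holder top with corners at about (233,193), (297,193), (296,264) and (232,264). The handle is at about (262,245), between the fingers.

```bash
cat >> h.py <<'E'
def fish(c,p,z):
    K,R,t=c["intrinsics"],c["R"],c["t"]
    v=(np.array(p)-K[:2,2])/K[0,0]; th=np.hypot(*v)
    d=R.T@np.r_[v/th*np.sin(th),np.cos(th)]; o=-R.T@t
    return (o+d*(z-o[2])/d[2])[:2]
E
python3 - <<'E'
from h import *;from station import ctrl;import cv2
c=dict(np.load("pics/w1.npz"))
for n,P,z in [("hold",[(233,193),(297,193),(296,264),(232,264)],.052)]:
    Q=np.array([fish(c,p,z) for p in P]);e=np.roll(Q,-1,0)-Q
    print(n,Q.mean(0),np.hypot(*e.T),np.degrees(np.arctan2(e[:,1],e[:,0])))
im=c["img"][175:285,200:330]; im=cv2.resize(im,None,fx=5,fy=5,interpolation=cv2.INTER_CUBIC)
cv2.imwrite("pics/w1c.png",np.clip(255*(im/255.)**0.5,0,255).astype(np.uint8))
go(.4755,.296,.15,171,ctrl)
E
```

```text
hold [0.47337049 0.29506932] [0.05642085 0.06909898 0.06084442 0.06950725] [ 80.85381309  -8.60047658 -98.85484982 167.74902809]
row [-2.41 -1.01  2.02] [ 0. -0. -0.] F [-1.2 -0.8  0.1] t 1.2 grip 0.09429106794154134 rpy deg [ 1.7999e+02 -1.0000e-02  1.7097e+02] grasp [0.4533 0.3098 0.1702]
```

View pics/w1c.png

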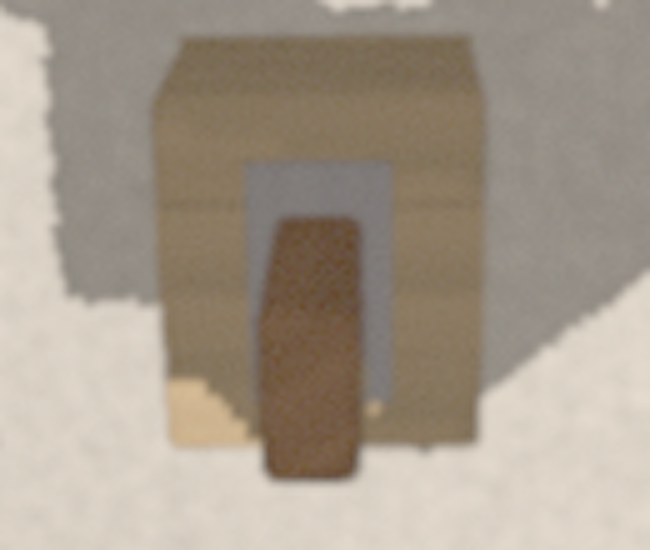

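The crop shows the handle-top corners at (262,318), (360,318), (357,477) and (267,477), and the collar's top edge from (245,160) to (392,160).

Run:
```python
from h import *;from station import ctrl
c=dict(np.load("pics/w1.npz"))
for n,P,z in [("hand",[(262,318),(360,318),(357,477),(267,477)],.106),("coll",[(245,160),(392,160),(390,405),(249,405)],.056),("hold",[(155,97),(485,97),(476,443),(168,443)],.052)]:
    Q=np.array([fish(c,np.array(p)/5+[200,175],z) for p in P]);e=np.roll(Q,-1,0)-Q
    print(n,Q.mean(0),np.hypot(*e.T),np.degrees(np.arctan2(e[:,1],e[:,0])))
go(.4745,.2955,.088,171,ctrl)
```

```text
hand [0.47344771 0.29506568] [0.01450405 0.02646544 0.01386317 0.02649738] [ 81.05499187 -10.25036991 -98.78471582 171.13721816]
coll [0.47393345 0.29456186] [0.02578967 0.04711225 0.02607607 0.04720813] [ 80.90367338  -9.31498767 -98.88993907 170.33805051]
hold [0.47373851 0.29475312] [0.05827227 0.06739614 0.05851145 0.06768275] [ 80.85422229  -9.26239911 -98.86600598 170.5362096 ]
row [-2.32 -1.08  8.22] [ 0. -0. -0.] F [-1.2 -0.8  0.1] t 1.2 grip 0.09429106794154134 rpy deg [ 1.7999e+02 -1.0000e-02  1.7097e+02] grasp [0.4533 0.3098 0.1702]
```

```bash
python3 -m jog '[[-2.3,-1.1,0,0,0,0],[-2.3,-1.1,4,0,0,0],[-2.3,-1.1,8.2,0,0,0],[-2.3,-1.1,8.2,0,0,0],[-2.3,-1.1,8.2,0,0,0]]' 40; python3 -m jog '[[0,0,0,0,0,0],[0,0,0,0,0,0],[0,0,0,0,0,0],[0,0,0,0,0,0],[0,0,0,0,0,0],[0,0,0,0,0,0]]' 0 40;python3 -c "
from h import *;from station import ctrl
go(.4738,.295,.088,171,ctrl)"
```

```text
time_s: 1.7
ee_pos: [0.4743, 0.296, 0.27]
eef_rot: [3.141, 0.001, 2.986]
force: [0.3, 0.3, 0.5]
grip_width: 0.0573
grip_force: 0.0
time_s: 2.3
ee_pos: [0.4746, 0.2951, 0.2685]
eef_rot: [3.141, 0.0, 2.985]
force: [-0.8, 0.3, 2.9]
grip_width: 0.0158
grip_force: 40.0
row [ 0.08 -0.02  0.01] [0. 0. 0.] F [-0.8  0.3  2.9] t 2.3 grip 0.0157928688853179 rpy deg [1.7999e+02 1.0000e-02 1.7101e+02] grasp [0.4746 0.2951 0.0881]
```

```bash
python3 -m jog '[[0,0,3,0,0,0]]' >/dev/null --help 2>&1 | head -0; python3 -c "
from h import *;from station import ctrl
go(.5505,.0335,.163,176.3,ctrl)"
```

```text
row [-11.59 -24.65  -7.49] [ 0.     0.    -0.092] F [-0.8  0.3  2.9] t 2.3 grip 0.0157928688853179 rpy deg [1.7999e+02 1.0000e-02 1.7101e+02] grasp [0.4746 0.2951 0.0881]
```

```bash
python3 -m jog '[[0,0,-3,0,0,0],[0,0,-6,0,0,0],[0,0,-7.5,0,0,0],[-2,-4,-7.5,0,0,0],[-4,-8.3,-7.5,0,0,0],[-6,-12.5,-7.5,0,0,0],[-8,-17,-7.5,0,0,-0.05],[-10,-21,-7.5,0,0,-0.092]]';python3 -c "
from h import *;from station import ctrl
go(.5505,.0335,.163,176.3,ctrl)"
```

```text
time_s: 3.1
ee_pos: [0.5406, 0.0698, 0.3432]
eef_rot: [-3.141, -0.0, 3.078]
force: [0.6, 0.8, -1.6]
grip_width: 0.0156
grip_force: 40.0
row [-1.21 -3.56 -0.02] [-0.    -0.     0.001] F [ 0.6  0.8 -1.6] t 3.1 grip 0.015579606738245138 rpy deg [-1.7999e+02 -2.0000e-02  1.7638e+02] grasp [0.5406 0.0698 0.1628]
```

```bash
python3 -m jog '[[0,0,0,0,0,0],[0,0,0,0,0,0]]' >/dev/null
python3 - <<'E'
from h import *;from station import ctrl;import cv2
go(.5505,.0335,.163,176.3,ctrl)
c=ctrl.camera("wrist"); np.savez("pics/w2.npz",**c)
im=c["img"][110:320,20:300]; im=cv2.resize(im,None,fx=2.85,fy=2.85,interpolation=cv2.INTER_CUBIC)
cv2.imwrite("pics/w2.png",np.clip(255*(im/255.)**0.6,0,255).astype(np.uint8)); print(im.shape)
E
```

```text
row [-1.24 -3.7  -0.04] [ 0.    -0.001 -0.003] F [-0.6  0.1 -1.7] t 3.3 grip 0.01590156815763224 rpy deg [ 1.8000e+02 -4.0000e-02  1.7616e+02] grasp [0.5405 0.0713 0.1626]
(598, 798, 3)
```

View pics/w2.png

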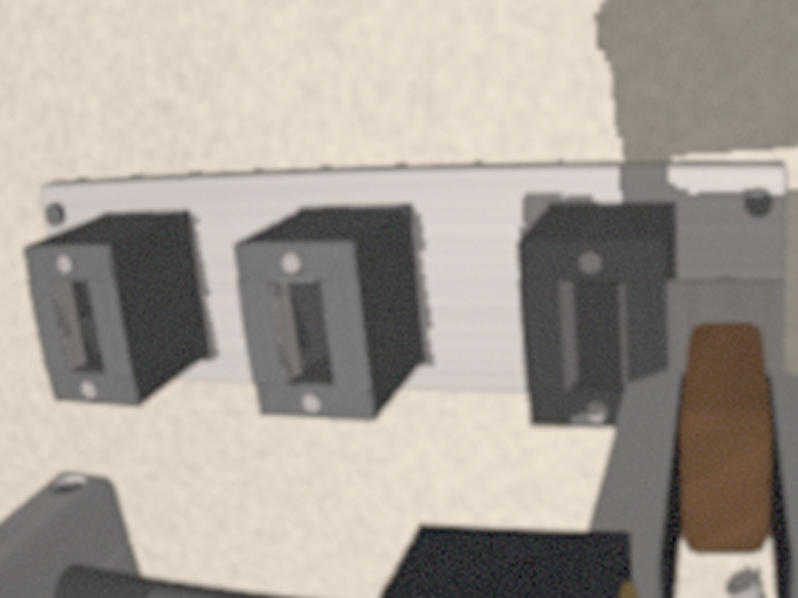

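All three slots are visible in this view. The screw pairs are at (64,264)/(90,389), (291,263)/(311,403) and (590,262)/(597,411).

Run:
```python
from h import *;from station import ctrl
c=dict(np.load("pics/w2.npz"));k=2.85
def q(n,P,z=.067):
    Q=np.array([fish(c,(np.array(p)-.9)/k+[20,110],z) for p in P]);e=np.roll(Q,-1,0)-Q
    print(n,np.round(Q.mean(0),4),np.round(np.hypot(*e.T)*1e3),np.round(np.degrees(np.arctan2(e[:,1],e[:,0])),1))
q("Lscr",[(590,262),(597,411)]);q("Mscr",[(291,263),(311,403)]);q("Rscr",[(64,264),(90,389)])
q("Lslot",[(560,280),(625,283),(628,388),(567,390)])
q("Mtop",[(235,242),(354,241),(376,418),(262,412)]);q("Rtop",[(24,250),(109,243),(141,404),(56,399)])
q("handtop",[(682,375),(768,375),(768,548),(684,548)],.0881+.163-.088+.018)
```

```text
Lscr [0.5502 0.0299] [47. 47.] [ -3.9 176.1]
Mscr [ 0.5438 -0.0651] [47. 47.] [ -4. 176.]
Rscr [ 0.5371 -0.1597] [47. 47.] [ -3.1 176.9]
Lslot [0.5495 0.0304] [19. 33. 19. 35.] [ 83.5  -4.3 -91.1 176.4]
Mtop [ 0.5426 -0.0634] [42. 58. 42. 58.] [ 85.9  -3.8 -94.1 176.2]
Rtop [ 0.5366 -0.1577] [43. 58. 43. 57.] [ 88.7  -2.9 -93.  177. ]
handtop [0.5344 0.0701] [14. 34. 15. 34.] [ 86.1  -2.8 -93.9 175.7]
```

```bash
python3 -c "
from h import *;from station import ctrl
go(.551,.030,.148,176.0,ctrl)"
```

```text
row [-1.33 -4.14  1.46] [ 0.    -0.001  0.004] F [ 0.1  0.1 -2.5] t 3.35 grip 0.016008047985238874 rpy deg [ 1.7999e+02 -3.0000e-02  1.7624e+02] grasp [0.5403 0.0723 0.1626]
```

```bash
python3 -m jog '[[-0.7,-2.1,0,0,0,0],[-1.33,-4.14,0,0,0,0.004],[-1.33,-4.14,0,0,0,0.004],[-1.33,-4.14,0.7,0,0,0.004],[-1.33,-4.14,1.4,0,0,0.004],[-1.33,-4.14,1.4,0,0,0.004],[-1.33,-4.14,1.4,0,0,0.004],[-1.33,-4.14,1.4,0,0,0.004]]'
python3 - <<'E'
from h import *;from station import ctrl;import cv2
c=ctrl.camera("wrist");s=ctrl.camera("scene");d=ctrl.camera("side")
go(.551,.030,.148,176.0,ctrl)
def crop(im,x,y,w,h,k): return cv2.resize(im[y:y+h,x:x+w],None,fx=k,fy=k,interpolation=cv2.INTER_CUBIC)
A=np.zeros((600,800,3),np.uint8)
A[:,:400]=crop(s["img"],205,145,80,120,5); A[:300,400:]=crop(d["img"],270,180,100,75,4); A[300:,400:]=crop(c["img"],200,150,133,100,3.01)[:300,:400]
cv2.imwrite("pics/c3.png",np.clip(255*(A/255.)**0.6,0,255).astype(np.uint8))
E
```

```text
time_s: 4.15
ee_pos: [0.5511, 0.0302, 0.3294]
eef_rot: [3.142, 0.0, 3.073]
force: [0.1, -0.8, -0.6]
grip_width: 0.0155
grip_force: 40.0
row [0.01 0.01 0.11] [0.    0.    0.001] F [-0.8  0.2 -0.8] t 4.3 grip 0.01580141053418912 rpy deg [1.8000e+02 2.0000e-02 1.7606e+02] grasp [0.5512 0.0299 0.1491]
```

View pics/c3.png

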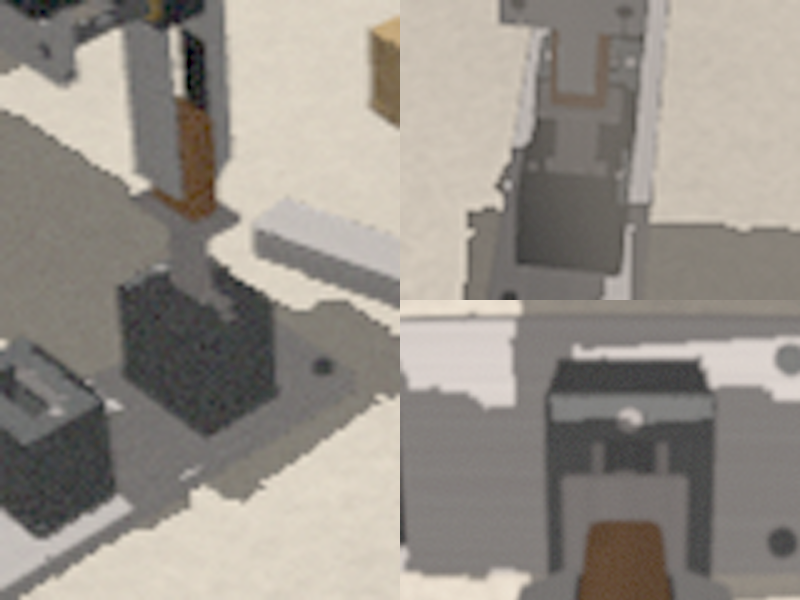

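The blade hangs just above the left slot: in the wrist view the collar spans 562–688 and the guide 547–712, which is centred to about 1 mm. Now I'll feel the way in.

```bash
python3 -m jog '[[0,0,0.3,0,0,0],[0,0,0.6,0,0,0]]'; python3 -m jog '[[0,0,0.3,0,0,0],[0,0,0.6,0,0,0],[0,0,0.6,0,0,0],[0,0,0.6,0,0,0]]'
```

```text
time_s: 4.5
ee_pos: [0.5511, 0.0298, 0.3231]
eef_rot: [3.142, 0.0, 3.073]
force: [0.2, 0.0, -1.0]
grip_width: 0.0161
grip_force: 40.0
time_s: 4.9
ee_pos: [0.5511, 0.0298, 0.3172]
eef_rot: [-3.142, -0.0, 3.073]
force: [-0.7, 0.6, -1.9]
grip_width: 0.0156
grip_force: 40.0
```

```bash
python3 -m jog '[[0,0,0.15,0,0,0],[0,0,0.3,0,0,0]]'
```

```text
time_s: 5.1
ee_pos: [0.5511, 0.0298, 0.3143]
eef_rot: [-3.142, 0.0, 3.073]
force: [-0.8, 0.1, -0.8]
grip_width: 0.0155
grip_force: 40.0
```

```bash
python3 -m jog '[[0,0,0.1,0,0,0],[0,0,0.2,0,0,0]]'
```

```text
time_s: 5.3
ee_pos: [0.5511, 0.0298, 0.3122]
eef_rot: [-3.142, -0.0, 3.073]
force: [0.0, -0.1, -1.5]
grip_width: 0.0157
grip_force: 40.0
```

```bash
python3 -m jog '[[0,0,0.1,0,0,0],[0,0,0.2,0,0,0]]' | grep -E 'ee_pos|force:'; python3 -m jog '[[0,0,0.1,0,0,0]]'| grep -E 'ee_pos|force:'
```

```text
ee_pos: [0.5511, 0.0298, 0.3102]
force: [0.9, -0.4, -1.3]
grip_force: 40.0
ee_pos: [0.5511, 0.0298, 0.3092]
force: [0.4, 0.3, -0.2]
grip_force: 40.0
```

```bash
python3 -m jog '[[0,0,0.1,0,0,0]]' | grep -E 'ee_pos|force:'; python3 -m jog '[[0,0,0.1,0,0,0]]'| grep -E 'ee_pos|force:'
```

```text
ee_pos: [0.5511, 0.0298, 0.3082]
force: [0.1, 0.5, -1.1]
grip_force: 40.0
ee_pos: [0.5511, 0.0298, 0.3072]
force: [0.3, 0.1, -1.7]
grip_force: 40.0
```

```bash
python3 -m jog '[[0,0,0.1,0,0,0],[0,0,0.2,0,0,0]]' | grep -E 'ee_pos|force:'; python3 -m jog '[[0,0,0.1,0,0,0],[0,0,0.2,0,0,0]]'| grep -E 'ee_pos|force:'
```

```text
ee_pos: [0.5511, 0.0298, 0.3052]
force: [-0.1, 0.4, -1.1]
grip_force: 40.0
ee_pos: [0.5511, 0.0298, 0.3032]
force: [-0.7, 0.3, -1.5]
grip_force: 40.0
```

```bash
python3 -m jog '[[0,0,0.15,0,0,0],[0,0,0.3,0,0,0]]' | grep -E 'ee_pos|force:'; python3 -m jog '[[0,0,0.2,0,0,0],[0,0,0.4,0,0,0]]'| grep -E 'ee_pos|force:';python3 -m jog '[[0,0,0.2,0,0,0],[0,0,0.4,0,0,0]]'| grep -E 'ee_pos|force:'; python3 -m jog '[[0,0,0.2,0,0,0],[0,0,0.4,0,0,0]]'| grep -E 'ee_pos|force:'
```

```text
ee_pos: [0.5511, 0.0298, 0.3001]
force: [0.7, -0.6, -1.0]
grip_force: 40.0
ee_pos: [0.5511, 0.0298, 0.296]
force: [0.3, -0.3, -1.3]
grip_force: 40.0
ee_pos: [0.5511, 0.0298, 0.292]
force: [0.4, 0.1, -1.5]
grip_force: 40.0
ee_pos: [0.5511, 0.0298, 0.2881]
force: [1.0, 0.1, -1.5]
grip_force: 40.0
```

The left guide has no drag down to 39 mm, so it is the loose one. Next is the middle guide.

```bash
python3 -m jog '[[0,0,-2.5,0,0,0],[0,0,-5,0,0,0],[0,0,-5,0,0,0],[0,-4,-5,0,0,0],[0,-8,-5,0,0,0],[0,-9.5,-5,0,0,0],[0,-9.5,-5,0,0,0],[0,-9.5,-5,0,0,0]]';  python3 - <<'E'
from h import *;from station import ctrl;import cv2
go(.5445,-.065,.149,176.0,ctrl)
c=ctrl.camera("wrist")
cv2.imwrite("pics/c4.png",cv2.resize(c["img"][150:260,190:360],None,fx=3,fy=3))
E
```

```text
time_s: 7.8
ee_pos: [0.5446, -0.0645, 0.3376]
eef_rot: [3.141, -0.001, 3.072]
force: [-0.0, 0.7, -0.7]
grip_width: 0.0157
grip_force: 40.0
row [ 0.01 -0.05  0.82] [ 0.    -0.001  0.001] F [-0.   0.7 -0.7] t 7.8 grip 0.015683483665097548 rpy deg [ 1.7998e+02 -4.0000e-02  1.7603e+02] grasp [ 0.5445 -0.0645  0.1572]
```

View pics/c4.png

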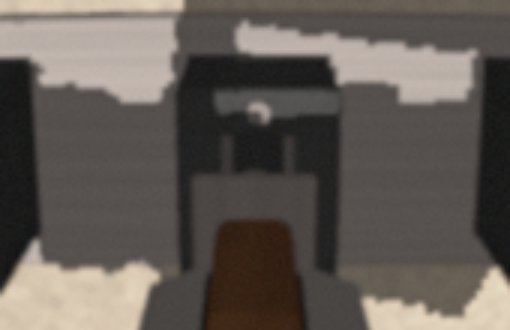

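The picture shows the collar (191–318) centred over the middle guide (180–338), with the slot edges at 226 and 288. Going in.

```bash
python3 -m jog '[[0,-0.05,0.5,0,0,0],[0,-0.05,1.0,0,0,0],[0,-0.05,1.4,0,0,0],[0,-0.05,1.8,0,0,0],[0,-0.05,2.2,0,0,0],[0,-0.05,2.2,0,0,0]]' | grep -E 'ee_pos|force:'; python3 -m jog '[[0,0,0.1,0,0,0],[0,0,0.2,0,0,0]]'| grep -E 'ee_pos|force:';python3 -m jog '[[0,0,0.1,0,0,0],[0,0,0.2,0,0,0]]'| grep -E 'ee_pos|force:'
```

```text
ee_pos: [0.5445, -0.0654, 0.3156]
force: [-0.9, -1.1, -1.9]
grip_force: 40.0
ee_pos: [0.5446, -0.0655, 0.3144]
force: [0.0, 0.5, -1.6]
grip_force: 40.0
ee_pos: [0.5445, -0.0655, 0.3123]
force: [0.1, 0.2, -1.5]
grip_force: 40.0
```

```bash
python3 -m jog '[[0,0,0.1,0,0,0]]' | grep -E 'ee_pos|force:'; python3 -m jog '[[0,0,0.1,0,0,0]]'| grep -E 'ee_pos|force:'
```

```text
ee_pos: [0.5446, -0.0655, 0.3112]
force: [0.5, 1.4, -2.1]
grip_force: 40.0
ee_pos: [0.5446, -0.0655, 0.3102]
force: [0.6, -0.1, -1.9]
grip_force: 40.0
```

```bash
python3 -m jog '[[0,0,0.1,0,0,0]]' | grep -E 'ee_pos|force:'
```

```text
ee_pos: [0.5446, -0.0654, 0.3092]
force: [0.1, -0.1, -1.5]
grip_force: 40.0
```

```bash
python3 -m jog '[[0,0,0.1,0,0,0]]' | grep -E 'ee_pos|force:'; python3 -m jog '[[0,0,0.1,0,0,0]]'| grep -E 'ee_pos|force:'
```

```text
ee_pos: [0.5446, -0.0654, 0.3082]
force: [0.2, 1.4, -0.6]
grip_force: 40.0
ee_pos: [0.5446, -0.0654, 0.3074]
force: [-0.8, 1.9, 1.6]
grip_force: 40.0
```

```bash
python3 -m jog '[[0,0,0.1,0,0,0]]' | grep -E 'ee_pos|force:'; python3 -m jog '[[0,0,0.1,0,0,0]]'| grep -E 'ee_pos|force:'
```

```text
ee_pos: [0.5446, -0.0653, 0.3064]
force: [-0.9, 3.1, 2.0]
grip_force: 40.0
ee_pos: [0.5446, -0.0654, 0.3054]
force: [0.2, 2.4, 2.1]
grip_force: 40.0
```

```bash
python3 -m jog '[[0,0.04,0.1,0,0,0]]' | grep -E 'ee_pos|force:'; python3 -m jog '[[0,0.02,0.1,0,0,0]]'| grep -E 'ee_pos|force:'
```

```text
ee_pos: [0.5446, -0.065, 0.3043]
force: [0.8, 2.7, 2.4]
grip_force: 40.0
ee_pos: [0.5446, -0.0648, 0.3033]
force: [0.3, 3.6, 2.2]
grip_force: 40.0
```

```bash
python3 -m jog '[[0,0,0.1,0,0,0]]' | grep -E 'ee_pos|force:'; python3 -m jog '[[0,0,0.1,0,0,0]]'| grep -E 'ee_pos|force:'
```

```text
ee_pos: [0.5446, -0.0648, 0.3022]
force: [0.1, 2.9, 1.8]
grip_force: 40.0
ee_pos: [0.5446, -0.0648, 0.3012]
force: [0.5, 2.0, 1.9]
grip_force: 40.0
```

```bash
python3 -m jog '[[0,0,0.1,0,0,0]]' | grep -E 'ee_pos|force:'; python3 -m jog '[[0,0,0.1,0,0,0]]'| grep -E 'ee_pos|force:'
```

```text
ee_pos: [0.5446, -0.0648, 0.3002]
force: [-0.2, 3.1, 2.3]
grip_force: 40.0
ee_pos: [0.5446, -0.0648, 0.2992]
force: [-0.2, 3.6, 3.0]
grip_force: 40.0
```

```bash
python3 -m jog '[[0,0.05,0.1,0,0,0],[0,0.05,0.2,0,0,0]]' | grep -E 'ee_pos|force:'; python3 -m jog '[[0,0.05,0.1,0,0,0],[0,0.05,0.2,0,0,0]]'| grep -E 'ee_pos|force:'
```

```text
ee_pos: [0.5447, -0.0644, 0.2975]
force: [-0.0, 0.9, 6.0]
grip_force: 40.0
ee_pos: [0.5448, -0.064, 0.2957]
force: [-0.3, 2.1, 6.6]
grip_force: 40.0
```

```bash
python3 -m jog '[[0,0,0.1,0,0,0],[0,0,0.2,0,0,0]]' | grep -E 'ee_pos|force:'; python3 -m jog '[[0,0,0.1,0,0,0],[0,0,0.2,0,0,0]]'| grep -E 'ee_pos|force:';  python3 -m jog '[[0,0,0.1,0,0,0],[0,0,0.2,0,0,0]]'| grep -E 'ee_pos|force:'
```

```text
ee_pos: [0.5447, -0.064, 0.2932]
force: [0.6, 1.1, 1.6]
grip_force: 40.0
ee_pos: [0.5447, -0.0639, 0.2911]
force: [-0.1, 0.6, 2.8]
grip_force: 40.0
ee_pos: [0.5446, -0.0639, 0.2891]
force: [0.8, 1.4, 2.3]
grip_force: 40.0
```

The middle guide peaks at about 8 N, then drags a steady 4 N or so, so it looks like the right one. I'll still probe the third guide, as asked.

```bash
python3 -m jog '[[0,0,-1.5,0,0,0],[0,0,-3,0,0,0],[0,0,-5,0,0,0],[0,0,-5,0,0,0],[0,-4,-5,0,0,0],[0,-8,-5,0,0,0],[0,-9.5,-5,0,0,0],[0,-9.5,-5,0,0,0]]'| grep -E 'ee_pos|force:'; python3 -m jog '[[0,0,0,0,0,0],[0,0,0,0,0,0]]';  python3 - <<'E'
from h import *;from station import ctrl;import cv2
go(.538,-.1585,.149,176.0,ctrl)
c=ctrl.camera("wrist");s=ctrl.camera("scene")
A=np.hstack([cv2.resize(c["img"][150:260,190:330],None,fx=3,fy=3),cv2.resize(s["img"][190:300,130:240],None,fx=3,fy=3)])
cv2.imwrite("pics/c5.png",np.clip(255*(A/255.)**0.6,0,255).astype(np.uint8))
E
```

```text
ee_pos: [0.5378, -0.1602, 0.338]
force: [0.2, 0.2, -2.2]
grip_force: 40.0
time_s: 12.15
ee_pos: [0.5383, -0.1576, 0.3389]
eef_rot: [3.141, -0.001, 3.074]
force: [-0.7, 0.1, -1.0]
grip_width: 0.0158
grip_force: 40.0
row [ 0.02 -0.09  0.95] [ 0.    -0.001  0.002] F [-0.7  0.1 -1. ] t 12.15 grip 0.01580856975150189 rpy deg [ 1.7998e+02 -3.0000e-02  1.7612e+02] grasp [ 0.5382 -0.1575  0.1585]
```

View pics/c5.png

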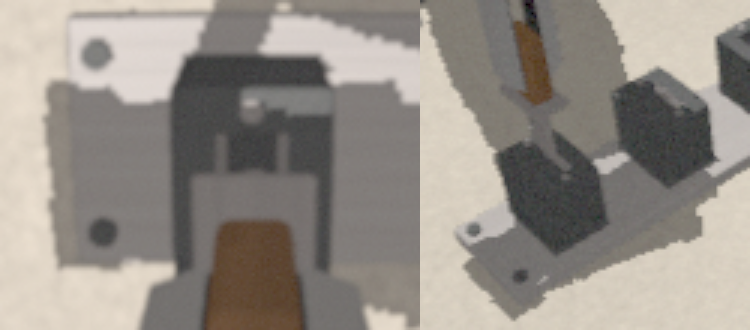

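The collar is centred at 254.5 and the slot at 252, so I'll shift 0.7 mm toward −y and probe.

```bash
python3 -m jog '[[0,-0.07,0.5,0,0,0],[0,-0.07,1.0,0,0,0],[0,-0.07,1.4,0,0,0],[0,-0.07,1.8,0,0,0],[0,-0.07,2.2,0,0,0],[0,-0.07,2.2,0,0,0]]' | grep -E 'ee_pos|force:'; python3 -m jog '[[0,0,0.1,0,0,0],[0,0,0.2,0,0,0]]'| grep -E 'ee_pos|force:';python3 -m jog '[[0,0,0.1,0,0,0],[0,0,0.2,0,0,0]]'| grep -E 'ee_pos|force:'
```

```text
ee_pos: [0.538, -0.1593, 0.3166]
force: [0.4, 0.4, -1.1]
grip_force: 40.0
ee_pos: [0.5381, -0.1594, 0.3153]
force: [0.6, 0.7, -1.6]
grip_force: 40.0
ee_pos: [0.5381, -0.1593, 0.3133]
force: [-0.6, 0.1, -1.3]
grip_force: 40.0
```

```bash
python3 -m jog '[[0,0,0.1,0,0,0]]' | grep -E 'ee_pos|force:'; python3 -m jog '[[0,0,0.1,0,0,0]]'| grep -E 'ee_pos|force:'
```

```text
ee_pos: [0.5381, -0.1593, 0.3122]
force: [0.0, -0.3, -1.7]
grip_force: 40.0
ee_pos: [0.5381, -0.1593, 0.3112]
force: [-0.1, -0.0, -1.0]
grip_force: 40.0
```

```bash
python3 -m jog '[[0,0,0.1,0,0,0]]' | grep -E 'ee_pos|force:'
```

```text
ee_pos: [0.5381, -0.1593, 0.3102]
force: [-0.7, -0.1, -1.2]
grip_force: 40.0
```

```bash
python3 -m jog '[[0,0.06,0.1,0,0,0]]' | grep -E 'ee_pos|force:'
```

```text
ee_pos: [0.5381, -0.1588, 0.3092]
force: [-0.1, -0.0, -0.1]
grip_force: 40.0
```

```bash
python3 -m jog '[[0,0,0.1,0,0,0]]' | grep -E 'ee_pos|force:'
```

```text
ee_pos: [0.5381, -0.1587, 0.3081]
force: [-0.2, -0.0, -1.5]
grip_force: 40.0
```

```bash
python3 -m jog '[[0,0,0.1,0,0,0]]' | grep -E 'ee_pos|force:'
```

```text
ee_pos: [0.5381, -0.1587, 0.3072]
force: [0.7, -0.4, -1.2]
grip_force: 40.0
```

```bash
python3 -m jog '[[0,0,0.1,0,0,0]]' | grep -E 'ee_pos|force:'
```

```text
ee_pos: [0.5381, -0.1587, 0.3062]
force: [0.1, -0.2, -1.0]
grip_force: 40.0
```

```bash
python3 -m jog '[[0,0,0.1,0,0,0]]' | grep -E 'ee_pos|force:'
```

```text
ee_pos: [0.5381, -0.1587, 0.3052]
force: [0.9, -0.0, -1.2]
grip_force: 40.0
```

```bash
python3 -m jog '[[0,0,0.1,0,0,0]]' | grep -E 'ee_pos|force:'
```

```text
ee_pos: [0.5381, -0.1587, 0.3042]
force: [-0.3, 0.7, 0.1]
grip_force: 40.0
```

```bash
python3 -m jog '[[0,0,0.1,0,0,0]]' | grep -E 'ee_pos|force:'
```

```text
ee_pos: [0.5382, -0.1586, 0.3033]
force: [0.6, 2.7, 2.0]
grip_force: 40.0
```

```bash
python3 -m jog '[[0,0,0.1,0,0,0]]' | grep -E 'ee_pos|force:'
```

```text
ee_pos: [0.5382, -0.1585, 0.3025]
force: [-0.4, 3.6, 4.7]
grip_force: 40.0
```

```bash
python3 -m jog '[[0,0,0.07,0,0,0]]' | grep -E 'ee_pos|force:'
```

```text
ee_pos: [0.5383, -0.1585, 0.302]
force: [-0.9, 3.7, 5.7]
grip_force: 40.0
```

```bash
python3 -m jog '[[0,0,0.08,0,0,0]]' | grep -E 'ee_pos|force:'
```

```text
ee_pos: [0.5383, -0.1586, 0.3014]
force: [-0.3, 5.2, 9.9]
grip_force: 40.0
```

```bash
python3 -m jog '[[0,0,0.08,0,0,0]]' | grep -E 'ee_pos|force:'
```

```text
ee_pos: [0.5383, -0.1586, 0.3009]
force: [-2.3, 4.5, 11.4]
grip_force: 40.0
```

The third guide's push climbs past 12 N at 4–5 N per mm, so it is the tight one. I'm stopping there and going back to the middle.

```bash
python3 -m jog '[[0,0,-1.5,0,0,0],[0,0,-3,0,0,0],[0,0,-3.8,0,0,0],[0,0,-3.8,0,0,0],[0,4,-3.8,0,0,0],[0,8,-3.8,0,0,0],[0,9.5,-3.8,0,0,0],[0,9.5,-3.8,0,0,0]]'| grep -E 'ee_pos|force:'; python3 -m jog '[[0,0,0,0,0,0],[0,0,0,0,0,0]]'
python3 - <<'E'
from h import *;from station import ctrl;import cv2
go(.5447,-.0638,.149,176.0,ctrl)
c=ctrl.camera("wrist");s=ctrl.camera("scene")
A=np.hstack([cv2.resize(c["img"][150:260,190:330],None,fx=3,fy=3),cv2.resize(s["img"][170:280,160:270],None,fx=3,fy=3)])
cv2.imwrite("pics/c6.png",np.clip(255*(A/255.)**0.6,0,255).astype(np.uint8))
E
```

```text
ee_pos: [0.5447, -0.0624, 0.3373]
force: [-0.5, 0.9, -1.3]
grip_force: 40.0
time_s: 15.65
ee_pos: [0.5446, -0.065, 0.3377]
eef_rot: [-3.141, -0.0, 3.072]
force: [-0.1, 1.1, -1.8]
grip_width: 0.0162
grip_force: 40.0
row [0.   0.12 0.83] [-0. -0.  0.] F [-0.1  1.1 -1.8] t 15.65 grip 0.01616909547477563 rpy deg [-1.7999e+02 -2.0000e-02  1.7600e+02] grasp [ 0.5446 -0.065   0.1573]
```

View pics/c6.png

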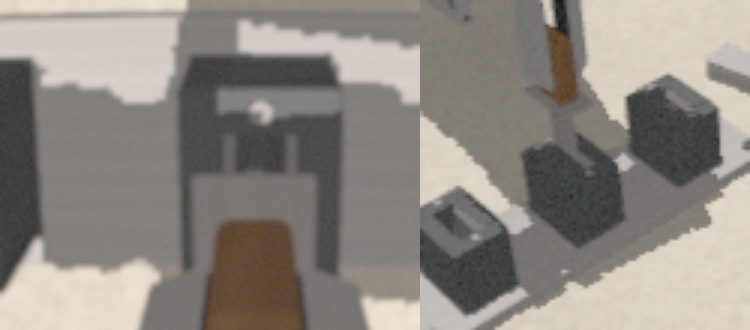

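```bash
python3 -m jog '[[0,0.13,0.4,0,0,0],[0,0.13,0.8,0,0,0],[0,0.13,1.2,0,0,0],[0,0.13,1.6,0,0,0],[0,0.13,2.0,0,0,0],[0,0.13,2.4,0,0,0],[0,0.13,2.7,0,0,0]]' | grep -E 'ee_pos|force:'; python3 -m jog '[[0,0,0.15,0,0,0],[0,0,0.3,0,0,0]]'| grep -E 'ee_pos|force:'
```

```text
ee_pos: [0.5447, -0.0626, 0.3105]
force: [-0.3, 0.7, -1.3]
grip_force: 40.0
ee_pos: [0.5448, -0.0627, 0.3079]
force: [0.5, 0.1, -1.6]
grip_force: 40.0
```

```bash
python3 -m jog '[[0,0,0.1,0,0,0],[0,0,0.2,0,0,0]]' | grep -E 'ee_pos|force:'; python3 -m jog '[[0,0,0.1,0,0,0],[0,0,0.2,0,0,0]]'| grep -E 'ee_pos|force:'
```

```text
ee_pos: [0.5448, -0.0627, 0.306]
force: [0.3, -0.4, -1.5]
grip_force: 40.0
ee_pos: [0.5448, -0.0627, 0.304]
force: [0.1, -1.6, 0.1]
grip_force: 40.0
```

```bash
python3 -m jog '[[0,0,0.1,0,0,0],[0,0,0.2,0,0,0]]' | grep -E 'ee_pos|force:'; python3 -m jog '[[0,0,0.1,0,0,0],[0,0,0.2,0,0,0]]'| grep -E 'ee_pos|force:'
```

```text
ee_pos: [0.5448, -0.0628, 0.3021]
force: [-0.0, -2.1, 1.8]
grip_force: 40.0
ee_pos: [0.5448, -0.0626, 0.3002]
force: [0.3, -0.5, 5.1]
grip_force: 40.0
```

```bash
python3 -m jog '[[0,-0.04,0.1,0,0,0],[0,-0.04,0.2,0,0,0]]' | grep -E 'ee_pos|force:'; python3 -m jog '[[0,0,0.1,0,0,0],[0,0,0.2,0,0,0]]'| grep -E 'ee_pos|force:'
```

```text
ee_pos: [0.5448, -0.063, 0.2982]
force: [-0.0, -1.3, 4.9]
grip_force: 40.0
ee_pos: [0.5448, -0.063, 0.2962]
force: [0.2, -0.5, 6.0]
grip_force: 40.0
```

```bash
python3 -m jog '[[0,0,0.1,0,0,0],[0,0,0.2,0,0,0]]' | grep -E 'ee_pos|force:'; python3 -m jog '[[0,0,0.1,0,0,0],[0,0,0.2,0,0,0]]'| grep -E 'ee_pos|force:'
```

```text
ee_pos: [0.5448, -0.063, 0.2939]
force: [0.5, -0.9, 1.7]
grip_force: 40.0
ee_pos: [0.5447, -0.063, 0.2918]
force: [-0.7, -0.3, 2.4]
grip_force: 40.0
```

```bash
python3 -m jog '[[0,0,0.1,0,0,0],[0,0,0.2,0,0,0]]' | grep -E 'ee_pos|force:'; python3 -m jog '[[0,0,0.1,0,0,0]]'| grep -E 'ee_pos|force:'
```

```text
ee_pos: [0.5447, -0.063, 0.2898]
force: [0.2, -0.5, 1.3]
grip_force: 40.0
ee_pos: [0.5447, -0.0631, 0.2888]
force: [0.3, -0.2, 2.7]
grip_force: 40.0
```

```bash
python3 -m jog '[[0,0,0.1,0,0,0],[0,0,0.2,0,0,0],[0,0,0.3,0,0,0]]' | grep -E 'ee_pos|force:'; python3 -m jog '[[0,0,0.1,0,0,0]]'| grep -E 'ee_pos|force:'
```

```text
ee_pos: [0.5447, -0.0631, 0.2859]
force: [-0.0, 0.8, 3.2]
grip_force: 40.0
ee_pos: [0.5447, -0.063, 0.2849]
force: [0.3, 0.1, 3.2]
grip_force: 40.0
```

```bash
python3 -m jog '[[0,0,0.1,0,0,0]]' | grep -E 'ee_pos|force:'
```

```text
ee_pos: [0.5447, -0.0631, 0.2839]
force: [0.2, 0.7, 3.2]
grip_force: 40.0
```

```bash
python3 -m jog '[[0,0,0.07,0,0,0]]' | grep -E 'ee_pos|force:'
```

```text
ee_pos: [0.5447, -0.0631, 0.2834]
force: [-4.9, 0.3, 12.6]
grip_force: 40.0
```

```bash
python3 -m jog '[[0,0,0.03,0,0,0],[0,0,0.03,0,0,0]]'; python3 -c "
from station import ctrl;o=ctrl.get_obs();print(o['force'],o['moment'])"
```

```text
time_s: 19.35
ee_pos: [0.5447, -0.063, 0.2835]
eef_rot: [-3.142, 0.0, 3.073]
force: [-4.5, 0.3, 9.4]
grip_width: 0.0157
grip_force: 40.0
[-4.46571438  0.30436632  9.4438063 ] [0.01646259 0.67433485 0.05694291]
```

```bash
python3 -m jog '[[0,0,0,0,0,0],[0,0,0,0,0,0],[0,0,0,0,0,0]]' 0 6 | grep -E 'ee_pos|force:'; python3 -m jog '[[0,0,0,0,0,0],[0,0,0,0,0,0],[0,0,0,0,0,0],[0,0,0,0,0,0],[0,0,0,0,0,0]]' 45; python3 -m jog '[[0,0,-3,0,0,0],[0,0,-6,0,0,0],[0,0,-9,0,0,0],[0,0,-12,0,0,0],[0,0,-12,0,0,0],[0,6,-12,0,0,0],[0,6,-12,0,0,0],[0,6,-12,0,0,0]]'
python3 - <<'E'
from station import ctrl;import cv2,numpy as np
s=ctrl.camera("scene");d=ctrl.camera("side");c=ctrl.camera("wrist")
np.savez("pics/w7.npz",**c)
A=np.zeros((600,800,3),np.uint8)
f=lambda im,x,y,w,h,k: cv2.resize(im[y:y+h,x:x+w],None,fx=k,fy=k,interpolation=cv2.INTER_CUBIC)
A[:300,:400]=f(s["img"],165,180,80,60,5);A[:300,400:]=f(d["img"],280,160,80,60,5);A[300:,:400]=f(c["img"],120,150,160,120,2.5);A[300:,400:]=f(s["img"],140,100,266,200,1.5)[:300,:400] if 0 else cv2.resize(s["img"],(400,300))
cv2.imwrite("pics/c7.png",np.clip(255*(A/255.)**0.6,0,255).astype(np.uint8))
E
```

```text
ee_pos: [0.5447, -0.0631, 0.2835]
force: [-3.7, 0.9, 9.4]
grip_force: 6.0
time_s: 20.15
ee_pos: [0.5447, -0.063, 0.2828]
eef_rot: [3.142, -0.0, 3.073]
force: [0.6, 0.4, -0.1]
grip_width: 0.042
grip_force: 0.0
time_s: 20.95
ee_pos: [0.5488, -0.002, 0.4022]
eef_rot: [-3.142, -0.001, 3.075]
force: [0.3, 0.1, -0.6]
grip_width: 0.0422
grip_force: 0.0
```

View pics/c7.png

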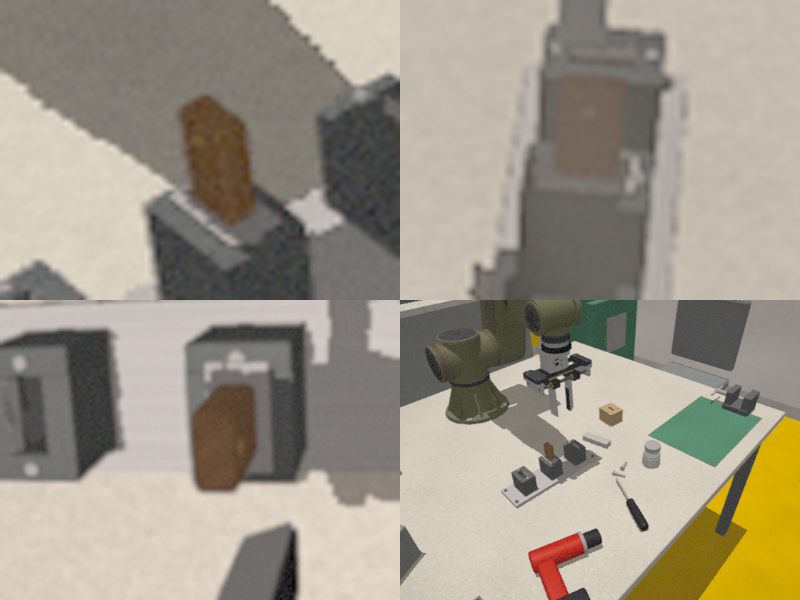

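The feeler stands in the middle guide and its edges run parallel to the guide's verticals. The sideways force at contact hints at one-sided seating, so I'll settle it with a gentle press on the handle top using closed fingers.

```bash
python3 -m jog '[[0,-3,0,0,0,0],[0,-6,0,0,0,0],[0,-6,0,0,0,0],[0,-6,2,0,0,0],[0,-6,4,0,0,0],[0,-6,6,0,0,0],[0,-6,7.2,0,0,0],[0,-6,7.6,0,0,0]]' 0 20; python3 -m jog '[[0,0,0.1,0,0,0],[0,0,0.2,0,0,0]]'| grep -E 'ee_pos|force:'
```

```text
time_s: 21.9
ee_pos: [0.5446, -0.0632, 0.3258]
eef_rot: [3.141, -0.002, 3.072]
force: [-0.3, 0.0, -0.5]
grip_width: 0.0003
grip_force: 0.0
ee_pos: [0.5449, -0.0631, 0.3257]
force: [0.4, 0.6, 0.6]
grip_force: 0.0
```

```bash
python3 -m jog '[[0,0,0.1,0,0,0]]' | grep -E 'ee_pos|force:'; python3 -m jog '[[0,0,0.07,0,0,0]]' | grep -E 'ee_pos|force:'
```

```text
ee_pos: [0.5448, -0.0631, 0.3247]
force: [-0.3, 0.0, -0.3]
grip_force: 0.0
ee_pos: [0.5448, -0.0631, 0.3237]
force: [0.2, -0.3, 0.4]
grip_force: 0.0
```

```bash
python3 -m jog '[[0,0,0.05,0,0,0]]' | grep -E 'ee_pos|force:'
```

```text
ee_pos: [0.5447, -0.0631, 0.323]
force: [0.2, -0.4, 0.3]
grip_force: 0.0
```

```bash
for i in 1; do python3 -m jog '[[0,0,0.1,0,0,0]]' | grep -E 'ee_pos|force:'; python3 -m jog '[[0,0,0.07,0,0,0]]' | grep -E 'ee_pos|force:'; done
```

```text
ee_pos: [0.5447, -0.0631, 0.3219]
force: [0.4, 0.3, -0.4]
grip_force: 0.0
ee_pos: [0.5447, -0.0631, 0.321]
force: [-0.4, -0.0, -0.1]
grip_force: 0.0
```

```bash
python3 -m jog '[[0,0,0.06,0,0,0]]' | grep -E 'ee_pos|force:'; python3 -m jog '[[0,0,0.06,0,0,0]]' | grep -E 'ee_pos|force:'
```

```text
ee_pos: [0.5447, -0.0631, 0.3205]
force: [-0.9, -0.7, 7.0]
grip_force: 3.5
ee_pos: [0.5448, -0.0631, 0.3204]
force: [-4.3, 0.6, 11.7]
grip_force: 5.6
```

The handle top is at the predicted height and is solid, so the feeler is home. I'll retreat and hand in.

```bash
python3 -m jog '[[0,0,-2,0,0,0],[0,0,-5,0,0,0],[0,0,-10,0,0,0],[0,0,-12,0,0,0],[0,0,-12,0,0,0],[0,0,-12,0,0,0]]'
python3 - <<'E'
from h import *;from station import ctrl;import cv2
s=ctrl.camera("scene")
# upright/home check: brown mask vs projected upright handle
R=np.array([[np.cos(-.07),-np.sin(-.07)],[np.sin(-.07),np.cos(-.07)]])
P=[np.r_[np.array([.5437,-.0635])+R@[a*.015,b*.008],z] for a in(-1,1) for b in(-1,1) for z in(.071,.121)]
X=np.array(P)@s["R"].T+s["t"]; u=X@s["intrinsics"].T; u=u[:,:2]/u[:,2:]
im=s["img"].astype(int); m=(im[...,2]>1.5*im[...,0]); m[:, :190]=0; m[:,240:]=0; m[:170]=0; m[260:]=0
yy,xx=np.nonzero(m); print("pred",u.min(0),u.max(0),"seen",xx.min(),yy.min(),xx.max(),yy.max())
E
```

```text
time_s: 23.4
ee_pos: [0.5446, -0.063, 0.4392]
eef_rot: [3.142, -0.001, 3.073]
force: [0.1, -0.8, -1.1]
grip_width: 0.0003
grip_force: 0.0
pred [198.64726598 197.63976697] [215.80914902 225.90204608] seen 201 199 215 229
```

```bash
python3 -c "
from station import ctrl
print(ctrl.hand_in())"
```

```text
the job is handed in; nothing more can be done
None
```

The feeler is home, upright and released in the middle guide, which dragged a steady 3–5 N; the left guide was loose and the right one tight, stopped at about 13 N. I handed in at about 23 s but viewed 11 pictures, one over the limit of 10.

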